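# Snap the cap onto the sugar canister's spout and keep it pressed

## Robot

A 6-joint arm with a two-finger parallel gripper is mounted at the origin on the work surface; the furniture and walls round the work are solid. World frame = base frame: x ahead of the robot, y to its left, z up, the work surface at z = 0. Lengths are in m, angles in rad, forces in N, time in s.
With the tool pointing down it reaches from about 0.3 to 0.775 m from the base axis. Payload 14.6 kg.
Tool frame: the origin (TCP) lies at the very end of the fingers, on their centre line; the grasp point (between the pads) lies 19 mm behind it; z points along the fingers, y is the line along which they close (so a half turn about z gives the same grasp; the last joint's range is limited). The gripper opens to 94 mm and grips with 3 to 60 N. Pads are 16 mm wide; open, the fingers measure 119 mm over their backs; the gripper's body (75 mm by 177 mm) begins 78 mm behind the grasp point.
Start: joints at [1.258, 0.3, 1.521, -0, 1.321, -0.067], TCP at [0.134, 0.533, 0.205] pointing down, gripper open.
Joint ranges: [-3.03, 3.03], [-0.79, 2.21], [0.23, 2.52], [-1.04, 4.18], [0, 3.07], [-2.55, 2.55]. Speed limits (rad/s): [2.22, 2.22, 2.57, 3.14, 3.14, 3.14].

## Interface

Orientations are given as [roll, pitch, yaw] about the fixed x, y, z axes, in that order (R = Rz(yaw) Ry(pitch) Rx(roll)).
In Python, from station import ctrl, cams gives the robot as it stands. The module is installed in compiled form; this text tells all that it offers.
- The arm moves only by the tool arm_command, never from a script. Its argument "plan" is a list that holds one entry, the list of rows, each a list of 7 numbers: the shift along the tool's x, y, z in normalised numbers (1 is 500 mm), then the turn, a rotation vector about the tool's x, y, z in normalised numbers (1 is 45 degrees), then the closure, from -1 (fully open) to 1 (shut). A call has 1 to 12 rows; each row is the pose to reach, as a shift and turn from the pose commanded when the call began, along the tool's axes at that moment; what a row does not reach only later rows make up. A row lasts 1/10 s, in which the tool goes at most 50 mm and 8.59 degrees, less where a joint would pass 70% of its speed; a pose out of reach is approached as far as the arm can. No shift or turn number may pass 1 either way. A call with a gripper value outside its range is refused whole. The fingers move at their own pace and stop on an object; "squeeze" is the grip in N (left out, the last holds). Time passes only in rows, so rows that repeat a pose let the fingers close. It gives the time, the measured TCP pose, the force, the opening and the grip force at its end, in the units of the state.
- ctrl.get_obs(): the state, without advancing time (a new reading comes with each control period).
- cams.camera(name): name is "scene" or "top" or "wrist"; returns (picture, depth): 384x512x3 uint8, blue, green, red; 384x512 float32, m along the optical axis (not along the pixel's ray), 0 where there is no reading.
- cams.camera_info(name): a dict with "fx", "fy", "cx", "cy" (pixels), "world_to_cam" (4x4, takes a point from world to camera coordinates). Camera axes: x right, y down, z forward; pixel columns grow to the right and rows downward; lengths in m; the calibration is good to about 2 mm. A picture is of the moment at which its call begins: read the wrist's pose just before it. camera_info takes no time and is no camera call; for the wrist camera it gives the pose at the moment of the call.
- ctrl.hand_in(): hands the job in; it is judged then, once.
The state is a dict: "time_s": time; "qpos": joint angles; "joint_vel": joint speeds; "tau": joint torques, N m; "ee_pos": TCP position; "eef_rot": TCP orientation; "force": force on the tool from outside, world axes, zero at the start; "moment": the same for the moment, N m; "grip_width": finger opening in m; "grip_force": force on a finger pad.
Only numpy, scipy, OpenCV 4.12 (cv2) and the standard library are available. Lean on these libraries where they do the work, as an engineer would, in place of code of your own. Each camera call takes 0.05 s, during which the arm holds its last target. There are 200 camera calls.

## Task

Close the sugar canister: pick up the orange snap cap, set it over the white pouring spout on the canister's lid and press it straight down until it clicks, then keep pressing after the force drops so that the black rubber seal under it is squeezed. Finish like that: still gripping the cap between the fingers and pushing it down firmly, with nothing let go. Keep the canister upright and about where it stands, and leave the capsules and the spice jar alone.

Things in the scene. Friction and masses are not known exactly. Their poses are not given: they have to be found in the camera images.
- canister: Round white ceramic sugar canister with a blue band and a ribbed grey lid, about 1.4 kg, standing loose and upright on the worktop; 108 mm across, its lid's top 100 mm above its underside. Origin: centre of its underside; z up, through the spout at the centre of the lid.
- spout_tip (a point): Centre of the tip of the white spout, 134 mm above the canister's underside. The spout is 20 mm across up to 25 mm above the lid, then a cone to 12 mm across at the tip, 34 mm above the lid. Four sprung steel beads stick out 4 mm from its side, 17 mm above the lid: these give the snap.
- cap: Orange plastic snap cap, about 40 g, mouth down on the worktop. Brim 54 mm across, 5 mm thick, at the bottom; on it a ribbed round body 36 mm across, up to 36 mm high. Hollow from below, 31 mm deep, with a lip 23 mm clear, 4 mm above the mouth. Its turn does not matter. Origin: centre of its underside; z up. Grip it across the body; the fingertips can push on the brim.
- cap_top (a point): Centre of the cap's flat top, 36 mm above its underside. Pushed over the spout, the cap meets the beads when its underside is about 18 mm above the canister's lid; a push of 5 to 12 N takes it past them, it clicks at about 13 mm and then goes freely down to the seal at 8 mm.
- gasket (a joint): Black rubber seal ring round the foot of the spout (54 mm outside, 28 mm inside, top 8 mm above the canister's lid), sprung: 0 free, 0.003 m pressed fully down; about 3 N per mm, rigid beyond 9 N. The cap's brim presses it once the cap has clicked on; when the push stops it comes back up.
- red_capsule: Red coffee capsule, 37 mm across, 28 mm high, to be left alone. Origin: centre of its underside.
- yellow_capsule: Yellow coffee capsule, 37 mm across, 28 mm high, to be left alone. Origin: centre of its underside.
- spice_jar: Spice jar with a green cap, 46 mm across, 106 mm high, to be left alone. Origin: centre of its underside.
Mind the look-alikes: they are no part of the job. Several things look just like the cap: the one meant starts farthest from the robot's base.

How it is judged:
On the way:
1. the cap is carried in the fingers, more than 40 mm above the worktop (height (world z) of cap above 0.04 m and contact force between the fingers and cap above 1 N), for 0.2 s.
At the end, for the whole second after the job is handed in: Cap snapped on: within 4 mm of the spout's axis, square within 0.08 rad, underside under 7.5 mm above the lid; still pressed, the seal squeezed by over 1 mm and over 2 N of finger contact on the cap; cap still (20 mm/s), canister upright (0.05 rad) on the worktop (horizontal distance between cap and canister below 0.004 m and z of cap in the frame of canister below 0.1075 m and angle between the z axis of cap and the z axis of canister, either way round below 0.08 rad and value of joint gasket above 0.001 m and contact force between the fingers and cap above 2 N and angle between canister's own z axis and vertical below 0.05 rad and height (world z) of canister below 0.005 m and linear speed of cap below 0.02 m/s); the arm keeps its last pose, push and grip.
It fails at once if the canister is tipped by more than 0.2 rad (angle between canister's own z axis and vertical above 0.2 rad).
It fails at once if the canister is shoved more than 40 mm from where it stood (distance of canister from where it was at the start of the episode above 0.04 m).
It fails at once if the red capsule is moved more than 30 mm (distance of red_capsule from where it was at the start of the episode above 0.03 m).
It fails at once if the yellow capsule is moved more than 30 mm (distance of yellow_capsule from where it was at the start of the episode above 0.03 m).
It fails at once if the spice jar is moved more than 30 mm (distance of spice_jar from where it was at the start of the episode above 0.03 m).
It also fails if it takes over 48 s, if anything falls off the work surface, if the arm or the gripper's body presses on something with over 40 N, if the wrist force passes 120 N, or if a joint passes its speed limit or range.

## Working session

There is one attempt and no reset: what is moved stays moved. The work goes in short steps, Python scripts to look and compute and a tool call to move; the robot and the scene stay as the last step left them, time stands still between calls to the robot, and variables do not carry over. Pictures are saved under pics/ and viewed, at most 10 in all, crops included, and the job is handed in when it is done.

Besides the shell and the picture viewer there is one more tool, called as name([rows], argument=value, ...), one row to a line, values as JSON. arm_command: Moves the arm, as the interface text tells. Its arguments: {"type":"object","properties":{"plan":{"type":"array"},"squeeze":{"type":"number"}},"required":["plan"]}

```bash
mkdir -p pics; cat > h.py <<'E'
import numpy as np, cv2
from station import ctrl, cams
def pts(name,px,d=None,z=None):
    i=cams.camera_info(name);T=np.linalg.inv(i["world_to_cam"])
    u,v=px; r=np.array([(u-i["cx"])/i["fx"],(v-i["cy"])/i["fy"],1.])
    if d is None:
        R=T[:3,:3]@r; d=(z-T[2,3])/R[2]
    return (T@np.append(r*d,1))[:3]
def cloud(name,dep):
    i=cams.camera_info(name);T=np.linalg.inv(i["world_to_cam"])
    v,u=np.mgrid[:dep.shape[0],:dep.shape[1]]
    P=np.stack([(u-i["cx"])/i["fx"]*dep,(v-i["cy"])/i["fy"]*dep,dep],-1)
    return P@T[:3,:3].T+T[:3,3]
E
python3 - <<'E'
from h import *
o=ctrl.get_obs();print({k:np.round(v,3).tolist() for k,v in o.items()})
for n in("scene","top"):
    p,d=cams.camera(n);cv2.imwrite(f"pics/{n}0.png",p);np.save(f"{n}0.npy",d)
    P=cloud(n,d);h=cv2.cvtColor(p,cv2.COLOR_BGR2HSV)
    m=cv2.inRange(h,(5,130,90),(20,255,255))
    k,l,s,c=cv2.connectedComponentsWithStats(m)
    for j in range(1,k):
        if s[j,4]>40:
            q=P[(l==j)&(d>0)];print(n,s[j],c[j].round(),np.median(q,0).round(3) if len(q) else None,q[:,2].max().round(3) if len(q) else None)
E
```

```text
{'time_s': 0.0, 'qpos': [1.258, 0.3, 1.522, -0.0, 1.321, -0.067], 'joint_vel': [-0.0, -0.001, 0.001, 0.0, 0.001, 0.001], 'tau': [0.001, -53.182, -35.273, 0.071, 0.024, -0.0], 'ee_pos': [0.134, 0.533, 0.205], 'eef_rot': [-3.14, -0.0, 2.896], 'force': [0.104, -0.6, 0.9], 'moment': [-0.018, 0.001, -0.001], 'grip_force': 0.0, 'grip_width': 0.094}
scene [ 422    0   90  177 8303] [465.  92.] [ 0.771 -0.276  0.305] 0.519
scene [  0 143  27  33 493] [ 11. 160.] [ 0.472  1.204 -0.25 ] 0.458
scene [ 25 163  11  19 107] [ 30. 173.] [ 0.497  1.155 -0.306] -0.265
scene [  8 183  12   7  41] [ 13. 186.] [ 0.509  1.34  -0.456] 0.434
scene [239 203  23  23 380] [250. 215.] [0.435 0.062 0.017] 0.04
scene [219 229  24  24 431] [231. 241.] [0.329 0.042 0.016] 0.039
scene [267 243  25  26 473] [279. 257.] [ 0.349 -0.074  0.016] 0.039
top [ 410    0  102   52 3041] [474.  22.] [ 0.773 -0.353  0.198] 0.366
top [221  85  13  13  57] [227.  91.] [0.684 0.165 0.   ] 0.004
top [257 102  12  14  48] [261. 108.] [0.64  0.073 0.001] 0.005
top [112 125  21  29 174] [121. 138.] [0.559 0.436 0.   ] 0.005
top [ 215
[... 4021 characters left out ...]
. 357.] [0.009 0.207 0.   ] 0.005
top [132 349  10   9  48] [137. 354.] [0.007 0.369 0.   ] 0.004
top [ 29 358  16  26 182] [ 38. 370.] [-0.045  0.62   0.   ] 0.004
top [120 359  10   7  44] [125. 362.] [-0.014  0.4   -0.   ] 0.003
top [127 361  17  15  94] [134. 369.] [-0.033  0.373 -0.   ] 0.005
top [422 366  13  18 103] [427. 374.] [-0.013 -0.351  0.001] 0.004
top [173 368  10  16  56] [176. 374.] [-0.037  0.268  0.   ] 0.005
top [ 73 371  10   7  46] [ 78. 374.] [-0.049  0.518 -0.   ] 0.002
top [197 371  13   9  56] [202. 376.] [-0.04   0.203  0.   ] 0.005
top [105 372   9  12  45] [108. 376.] [-0.046  0.441  0.   ] 0.005
top [398 372   9  12  57] [402. 377.] [-0.021 -0.291  0.   ] 0.004
```

View pics/scene0.png

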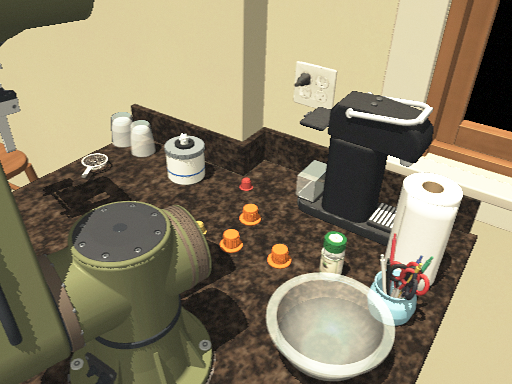

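View pics/top0.png

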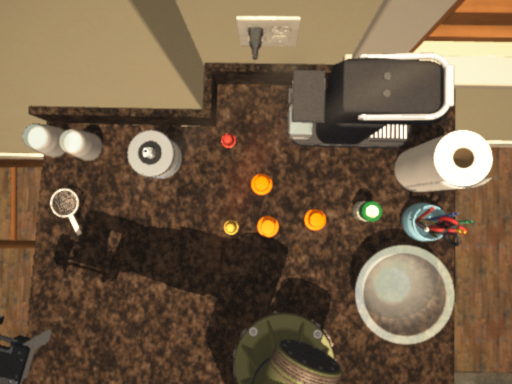

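Scene: the canister is at scene (185,160) / top (150,154). Candidate caps are A top (261,184)/scene (250,215), B top (268,227)/scene (231,241) and C top (315,219)/scene (279,257). The red capsule is at top (228,140), the yellow one at (231,228). A is farthest from the base (about 0.44 m, against 0.33 and 0.36), so I choose A.

```bash
python3 - <<'E'
from h import *
p=cv2.imread("pics/top0.png");s=cv2.imread("pics/scene0.png")
cv2.imwrite("pics/crop0.png",np.hstack([cv2.resize(p[120:260,200:340],None,fx=2.7,fy=2.7),cv2.resize(p[120:260,100:240],None,fx=2.7,fy=2.7)]))
def fit(q):
    A=np.c_[2*q[:,:2],np.ones(len(q))];x=np.linalg.lstsq(A,(q[:,:2]**2).sum(1),rcond=None)[0]
    return x[:2],np.sqrt(x[2]+x[:2]@x[:2])
for n in("top","scene"):
    d=np.load(n+"0.npy");P=cloud(n,d);P[d==0]=9
    for nm,c,z0,z1,r in(("capA top",(.435,.06),.032,.045,.04),("capB",(.33,.04),.032,.045,.04),("capC",(.35,-.07),.032,.045,.04),("lid",(.51,.36),.09,.108,.09),("spout",(.51,.36),.112,.15,.05),("tip",(.51,.36),.13,.15,.05)):
        m=(np.hypot(P[...,0]-c[0],P[...,1]-c[1])<r)&(P[...,2]>z0)&(P[...,2]<z1)
        q=P[m]
        if len(q)<4: print(n,nm,len(q));continue
        cc,_=cv2.minEnclosingCircle(q[:,:2].astype(np.float32)*1000)
        print(n,nm,len(q),q.mean(0).round(4),"enc",np.round(cc,1),round(_,1),"zmed",np.median(q[:,2]).round(4),q.min(0).round(3),q.max(0).round(3))
# colour-mask brim centroid in top
h=cv2.cvtColor(p,cv2.COLOR_BGR2HSV);m=cv2.inRange(h,(5,200,190),(25,255,255))
for c in cv2.findContours(m,cv2.RETR_EXTERNAL,cv2.CHAIN_APPROX_NONE)[0]:
    if cv2.contourArea(c)>150:
        (u,v),r=cv2.minEnclosingCircle(c);e=cv2.fitEllipse(c);print((u,v),r,e,pts("top",e[0],z=.02).round(4))
E
```

```text
top capA top 157 [0.4462 0.0686 0.0364] enc [446.3  68.8] 17.5 zmed 0.0363 [0.43  0.053 0.033] [0.462 0.085 0.041]
top capB 161 [0.3395 0.05   0.0362] enc [339.3  50.1] 17.3 zmed 0.0363 [0.323 0.033 0.033] [0.355 0.067 0.041]
top capC 166 [ 0.3604 -0.0673  0.0364] enc [360.6 -67.6] 17.6 zmed 0.0365 [ 0.344 -0.083  0.032] [ 0.378 -0.051  0.041]
top lid 1571 [0.5115 0.327  0.1008] enc [529.1 342.9] 83.0 zmed 0.1006 [0.451 0.271 0.09 ] [0.599 0.398 0.108]
top spout 91 [0.5047 0.3238 0.1272] enc [505.9 326.2] 13.1 zmed 0.1284 [0.495 0.315 0.112] [0.516 0.336 0.137]
top tip 37 [0.5048 0.3255 0.1333] enc [503.3 326. ] 8.7 zmed 0.1333 [0.498 0.318 0.13 ] [0.511 0.334 0.137]
scene capA top 112 [0.4423 0.0656 0.0357] enc [442.8  67.3] 19.7 zmed 0.0358 [0.427 0.049 0.032] [0.462 0.084 0.04 ]
scene capB 139 [0.3357 0.0473 0.0359] enc [337.2  48.5] 19.2 zmed 0.0359 [0.318 0.031 0.032] [0.355 0.065 0.039]
scene capC 151 [ 0.3566 -0.0708  0.0358] enc [359.3 -70.1] 19.2 zmed 0.0359 [ 0.341 -0.088  0.032] [ 0.378 -0.054  0.039]
scene lid 728 [0.5079 0.3224 0.0997] enc [520.  348.9] 87.3 zmed 0.1 [0.449 0.271 0.09 ] [0.598 0.405 0.108]
scene spout 67 [0.5003 0.3213 0.1244] enc [502.5 323.4] 14.0 zmed 0.1238 [0.49  0.313 0.112] [0.514 0.333 0.136]
scene tip 15 [0.5014 0.322  0.1334] enc [501.3 323.3] 7.1 zmed 0.1334 [0.494 0.318 0.13 ] [0.507 0.33  0.136]
(267.5625, 226.21875) 10.92263412475586 ((267.4052429199219, 226.9873046875), (17.821443557739258, 22.19210433959961), 102.01966094970703) [0.3372 0.0492 0.02  ]
(314.6603698730469, 219.2547149658203) 10.997150421142578 ((314.6751708984375, 220.1591796875), (19.185340881347656, 21.56212043762207), 91.703125) [ 0.3574 -0.0672  0.02  ]
(261.1832580566406, 183.830322265625) 10.879900932312012 ((260.9339294433594, 184.4010467529297), (19.23391342163086, 21.499788284301758), 116.28881072998047) [0.4426 0.068  0.02  ]
```

View pics/crop0.png

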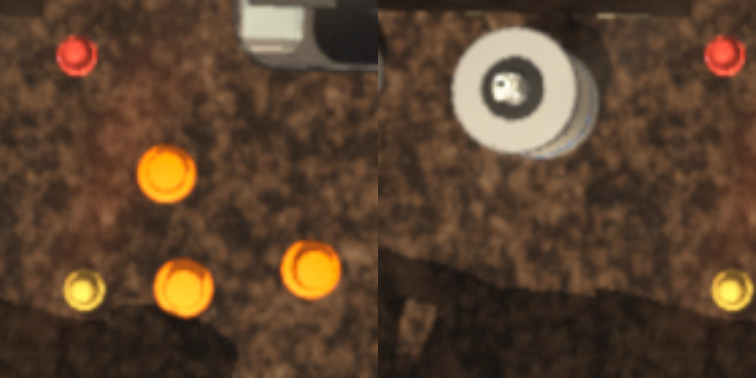

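Crop: left panel shows the three caps, with A at (167,173) alone and farthest out. The right panel shows the canister with its spout at (512,88). Cap A is about (0.445, 0.068) and the spout about (0.503, 0.325). I'll move above A with the fingers along world y.

The rows are not in the units I measure in: shifts go in shares of 500 mm and turns go in shares of 45 degrees. I convert before sending: -415 mm / 500 = -0.83, -375 mm / 500 = -0.75, -0.245 rad / 0.7854 = -0.3119.

arm_command([
  [[-0.83, -0.75, 0, 0, 0, -0.3119, -0.6], [-0.83, -0.75, 0, 0, 0, -0.3119, -0.6], [-0.83, -0.75, 0, 0, 0, -0.3119, -0.6], [-0.83, -0.75, 0, 0, 0, -0.3119, -0.6], [-0.83, -0.75, 0, 0, 0, -0.3119, -0.6], [-0.83, -0.75, 0, 0, 0, -0.3119, -0.6], [-0.83, -0.75, 0, 0, 0, -0.3119, -0.6], [-0.83, -0.75, 0, 0, 0, -0.3119, -0.6], [-0.83, -0.75, 0, 0, 0, -0.3119, -0.6], [-0.83, -0.75, 0, 0, 0, -0.3119, -0.6], [-0.83, -0.75, 0, 0, 0, -0.3119, -0.6], [-0.83, -0.75, 0, 0, 0, -0.3119, -0.6]],
], squeeze=25)

```text
time_s: 1.3
ee_pos: [0.4466, 0.0653, 0.2051]
eef_rot: [-3.141, -0.0, 3.137]
force: [-0.8, -0.2, -0.5]
grip_width: 0.0751
grip_force: 0.0
```

arm_command([
  [[0, 0, 0, 0, 0, 0, -0.6], [0, 0, 0, 0, 0, 0, -0.6]],
])

```text
time_s: 1.5
ee_pos: [0.4446, 0.0695, 0.2053]
eef_rot: [3.141, -0.001, 3.141]
force: [-1.0, 0.7, -0.0]
grip_width: 0.0753
grip_force: 0.0
```

```bash
cat > w.py <<'E'
from h import *
import sys
o=ctrl.get_obs();print(o["time_s"],o["ee_pos"].round(4) if hasattr(o["ee_pos"],'round') else o["ee_pos"],o["eef_rot"],o["force"],o["grip_width"],o["grip_force"])
p,d=cams.camera("wrist");cv2.imwrite(f"pics/{sys.argv[1]}.png",p);np.save(sys.argv[1]+".npy",d)
P=cloud("wrist",d);P[d==0]=9
print("cam",np.linalg.inv(cams.camera_info("wrist")["world_to_cam"])[:3,3].round(3))
for nm,c,z0,z1,r in(("capA",(.445,.068),.033,.045,.035),("brim",(.445,.068),.003,.009,.035),("spout",(.503,.325),.112,.15,.03),("tip",(.503,.325),.132,.14,.03),("lid",(.503,.325),.098,.104,.055)):
    q=P[(np.hypot(P[...,0]-c[0],P[...,1]-c[1])<r)&(P[...,2]>z0)&(P[...,2]<z1)]
    if len(q)>5:
        e=cv2.minEnclosingCircle(q[:,:2].astype(np.float32)*1000);print(nm,len(q),q.mean(0).round(4),np.round(e[0],1),round(e[1],1))
E
python3 w.py w1
```

```text
1.5 [0.4446 0.0695 0.2053] [ 3.14142458e+00 -6.17051270e-04  3.14101990e+00] [-1.00671635  0.67843514 -0.01117258] 0.07531320870130524 0.0
cam [0.368 0.071 0.384]
capA 649 [0.442  0.069  0.0353] [442.5  69.2] 17.6
brim 514 [0.4354 0.0691 0.0044] [442.4  69. ] 26.7
spout 104 [0.4994 0.3172 0.117 ] [499.8 318.6] 7.9
lid 2493 [0.4891 0.3007 0.0995] [496.5 318.1] 47.8
```

View pics/w1.png

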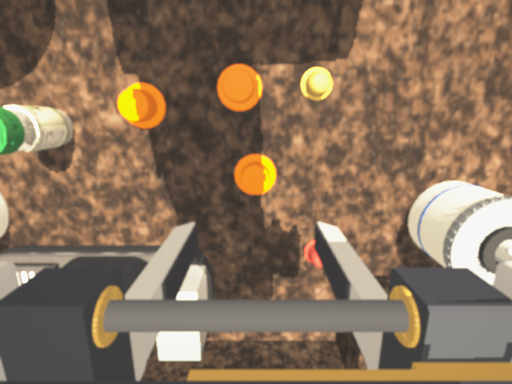

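The wrist view shows cap A at (255,175), between the fingers' planes, at (0.4425, 0.069). Going down, then closing.

Converted, 198 mm / 500 = 0.396, 190 mm / 500 = 0.38.

arm_command([
  [[0.004, 0, 0.1, 0, 0, 0, -0.5], [0.004, 0, 0.2, 0, 0, 0, -0.5], [0.004, 0, 0.28, 0, 0, 0, -0.5], [0.004, 0, 0.34, 0, 0, 0, -0.5], [0.004, 0, 0.38, 0, 0, 0, -0.5], [0.004, 0, 0.396, 0, 0, 0, -0.5], [0.004, 0, 0.396, 0, 0, 0, -0.5], [0.004, 0, 0.396, 0, 0, 0, -0.5]],
])

```text
time_s: 2.35
ee_pos: [0.4435, 0.0693, 0.0084]
eef_rot: [3.141, 0.001, -3.142]
force: [-0.5, -0.8, 0.1]
grip_width: 0.0707
grip_force: 0.0
```

arm_command([
  [[0, 0, 0, 0, 0, 0, 0.6], [0, 0, 0, 0, 0, 0, 0.6], [0, 0, 0, 0, 0, 0, 0.6], [0, 0, 0, 0, 0, 0, 0.6], [0, 0, 0, 0, 0, 0, 0.6], [0, 0, 0, 0, 0, 0, 0.6], [0, 0, 0, 0, 0, 0, 0.6], [0, 0, 0, 0, 0, 0, 0.6]],
])

```text
time_s: 3.15
ee_pos: [0.4432, 0.0687, 0.0076]
eef_rot: [-3.142, 0.0, 3.141]
force: [-1.3, -0.6, 4.2]
grip_width: 0.0359
grip_force: 25.0
```

Converted, 255 mm / 500 = 0.51, -252 mm / 500 = -0.504.

arm_command([
  [[0, 0, -0.04, 0, 0, 0, 0.6], [0, 0, -0.1, 0, 0, 0, 0.6], [0, 0, -0.18, 0, 0, 0, 0.6], [0, 0, -0.27, 0, 0, 0, 0.6], [0, 0, -0.36, 0, 0, 0, 0.6], [0, 0.06, -0.44, 0, 0, 0, 0.6], [-0.02, 0.14, -0.49, 0, 0, 0, 0.6], [-0.04, 0.22, -0.504, 0, 0, 0, 0.6], [-0.07, 0.31, -0.504, 0, 0, 0, 0.6], [-0.1, 0.4, -0.504, 0, 0, 0, 0.6], [-0.114, 0.47, -0.504, 0, 0, 0, 0.6], [-0.12, 0.51, -0.504, 0, 0, 0, 0.6]],
])

```text
time_s: 4.35
ee_pos: [0.5032, 0.3261, 0.2583]
eef_rot: [-3.141, -0.001, -3.141]
force: [0.5, 0.6, -0.9]
grip_width: 0.0364
grip_force: 25.0
```

arm_command([
  [[0, 0, 0, 0, 0, 0, 0.6], [0, 0, 0, 0, 0, 0, 0.6], [0, 0, 0, 0, 0, 0, 0.6]],
])

```text
time_s: 4.65
ee_pos: [0.5033, 0.3228, 0.2595]
eef_rot: [-3.141, -0.0, 3.14]
force: [-0.9, -0.6, 0.7]
grip_width: 0.0364
grip_force: 25.0
```

```bash
python3 w.py w2
```

```text
4.65 [0.5033 0.3228 0.2595] [-3.14143640e+00 -1.84129662e-06  3.14001984e+00] [-0.90976142 -0.58742214  0.74254222] 0.03635574221573649 24.99990100041032
cam [0.427 0.324 0.438]
spout 347 [0.4999 0.3269 0.1272] [502.2 327.2] 13.7
tip 115 [0.5022 0.327  0.1335] [501.8 327. ] 6.8
lid 3612 [0.4876 0.3273 0.0995] [502.2 326.9] 53.6
```

View pics/w2.png

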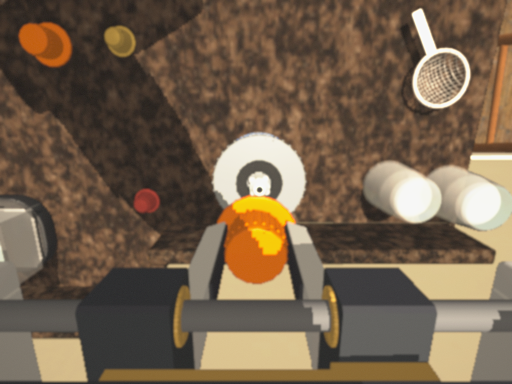

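The wrist view shows the cap held at (257,240), with the spout just ahead at (259,185), i.e. at (0.502, 0.327). Now I'll measure the cap's position and tilt in the hand.

```bash
python3 - <<'E'
from h import *
d=np.load("w2.npy");p=cv2.imread("pics/w2.png");P=cloud("wrist",d)
h=cv2.cvtColor(p,cv2.COLOR_BGR2HSV);m=cv2.inRange(h,(5,150,80),(28,255,255))>0
m&=(d>0)&(P[...,2]>.24)&(P[...,2]<.31)&(abs(P[...,1]-.323)<.035)&(abs(P[...,0]-.503)<.04)
q=P[m];print(len(q),np.histogram(q[:,2],12))
for nm,lo,hi in(("top",np.percentile(q[:,2],95)-.004,1),("brim",q[:,2].min(),.266)):
    s=q[(q[:,2]>=lo)&(q[:,2]<=hi)]
    e=cv2.minEnclosingCircle(s[:,:2].astype(np.float32)*1000)
    c=np.linalg.lstsq(np.c_[s[:,:2]-s[:,:2].mean(0),np.ones(len(s))],s[:,2],rcond=None)[0]
    print(nm,len(s),np.round(e[0],1),round(e[1],1),"slopes",c.round(3))
E
```

```text
4897 (array([ 362,  805,   84,   81,   94,   99,   91,  108,  127,  189,  346,
       2511]), array([0.25284992, 0.25590222, 0.25895452, 0.26200683, 0.26505913,
       0.26811144, 0.27116374, 0.27421605, 0.27726835, 0.28032066,
       0.28337296, 0.28642527, 0.28947757]))
top 2817 [502.  324.1] 18.2 slopes [0.016 0.    0.287]
brim 1362 [494.1 323.3] 25.1 slopes [0.117 0.004 0.257]
```

Converted, 109 mm / 500 = 0.218, 100 mm / 500 = 0.2.

arm_command([
  [[0, 0.006, 0.04, 0, 0, 0, 0.6], [0, 0.006, 0.1, 0, 0, 0, 0.6], [0, 0.006, 0.16, 0, 0, 0, 0.6], [0, 0.006, 0.2, 0, 0, 0, 0.6], [0, 0.006, 0.218, 0, 0, 0, 0.6], [0, 0.006, 0.218, 0, 0, 0, 0.6], [0, 0.006, 0.218, 0, 0, 0, 0.6]],
], squeeze=40)

```text
time_s: 5.4
ee_pos: [0.5038, 0.3267, 0.1517]
eef_rot: [3.141, 0.001, 3.14]
force: [-1.0, -0.8, -0.1]
grip_width: 0.0361
grip_force: 40.0
```

```bash
python3 w.py w3; python3 - <<'E'
from h import *
p=cv2.imread("pics/w3.png")
s,d=cams.camera("scene")
cv2.imwrite("pics/c3.png",np.hstack([p,cv2.resize(s[110:206,140:236],(384,384),interpolation=cv2.INTER_CUBIC)])[:, 120:])
d=np.load("w3.npy");P=cloud("wrist",d);z=ctrl.get_obs()["ee_pos"][2]
q=P[(d>0)&(P[...,2]>z+.024)&(P[...,2]<z+.032)&(abs(P[...,1]-.326)<.016)&(abs(P[...,0]-.502)<.03)]
h=cv2.minEnclosingCircle(q[:,:2].astype(np.float32)*1000);print(h,q.mean(0))
E
```

```text
5.4 [0.5038 0.3267 0.1517] [3.14075605e+00 1.43363557e-03 3.14041228e+00] [-0.99284017 -0.78663624 -0.11512897] 0.03605542202589195 39.99988507479429
cam [0.427 0.328 0.33 ]
spout 1202 [0.4858 0.3274 0.1483] [494.8 327.4] 25.2
lid 6219 [0.4813 0.3267 0.0995] [501.6 327.4] 53.9
((503.0500793457031, 327.55450439453125), 17.77385711669922) [0.50205162 0.3268437  0.17936103]
```

View pics/c3.png

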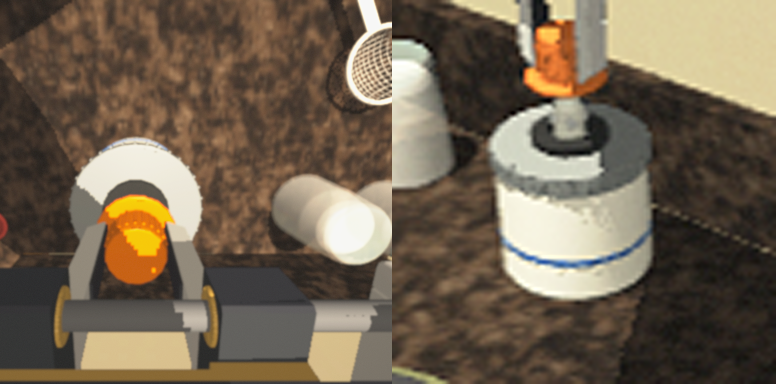

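The cap in the crop (565,80) sits right over the spout (570,115), within about 1 mm by depth. Descending to the beads.

Converted, 23 mm / 500 = 0.046, 18 mm / 500 = 0.036.

arm_command([
  [[0.002, 0, 0.012, 0, 0, 0, 0.6], [0.002, 0, 0.024, 0, 0, 0, 0.6], [0.002, 0, 0.036, 0, 0, 0, 0.6], [0.002, 0, 0.046, 0, 0, 0, 0.6], [0.002, 0, 0.046, 0, 0, 0, 0.6]],
])

```text
time_s: 6.0
ee_pos: [0.502, 0.3265, 0.1264]
eef_rot: [-3.141, -0.001, 3.141]
force: [-0.8, -0.4, 0.4]
grip_width: 0.0359
grip_force: 40.0
```

Converted, 4 mm / 500 = 0.008, 3 mm / 500 = 0.006.

arm_command([
  [[0, 0, 0.002, 0, 0, 0, 0.6], [0, 0, 0.004, 0, 0, 0, 0.6], [0, 0, 0.006, 0, 0, 0, 0.6], [0, 0, 0.008, 0, 0, 0, 0.6]],
])

```text
time_s: 6.4
ee_pos: [0.5028, 0.3268, 0.1243]
eef_rot: [3.141, 0.002, 3.141]
force: [-0.5, -0.7, 8.0]
grip_width: 0.0358
grip_force: 40.0
```

Converted, 2 mm / 500 = 0.004, 1 mm / 500 = 0.002.

arm_command([
  [[0, 0, 0.002, 0, 0, 0, 0.6], [0, 0, 0.004, 0, 0, 0, 0.6], [0, 0, 0.004, 0, 0, 0, 0.6]],
])

```text
time_s: 6.7
ee_pos: [0.5028, 0.3267, 0.1223]
eef_rot: [3.141, 0.002, 3.141]
force: [0.4, -1.9, 3.8]
grip_width: 0.0356
grip_force: 40.0
```

Converted, 2 mm / 500 = 0.004, 1 mm / 500 = 0.002.

arm_command([
  [[0, 0, 0.002, 0, 0, 0, 0.6], [0, 0, 0.004, 0, 0, 0, 0.6], [0, 0, 0.004, 0, 0, 0, 0.6]],
])

```text
time_s: 7.0
ee_pos: [0.5024, 0.3266, 0.1192]
eef_rot: [-3.141, 0.0, 3.141]
force: [2.6, -0.3, -2.7]
grip_width: 0.0358
grip_force: 40.0
```

Converted, 2 mm / 500 = 0.004, 1 mm / 500 = 0.002.

arm_command([
  [[0, 0, 0.002, 0, 0, 0, 0.6], [0, 0, 0.004, 0, 0, 0, 0.6], [0, 0, 0.004, 0, 0, 0, 0.6]],
])

```text
time_s: 7.3
ee_pos: [0.502, 0.3266, 0.1167]
eef_rot: [-3.141, -0.001, 3.141]
force: [2.2, 0.4, -6.5]
grip_width: 0.0357
grip_force: 40.0
```

Converted, 2 mm / 500 = 0.004, 1 mm / 500 = 0.002.

arm_command([
  [[0, 0, 0.002, 0, 0, 0, 0.6], [0, 0, 0.004, 0, 0, 0, 0.6], [0, 0, 0.004, 0, 0, 0, 0.6]],
])

```text
time_s: 7.6
ee_pos: [0.5023, 0.3268, 0.1156]
eef_rot: [3.141, 0.0, 3.141]
force: [0.2, -0.7, -0.7]
grip_width: 0.0356
grip_force: 40.0
```

It clicked: the force went 8 → -6 N → 0. Now pressing into the seal.

Converted, 2 mm / 500 = 0.004, 1 mm / 500 = 0.002.

arm_command([
  [[0, 0, 0.002, 0, 0, 0, 0.6], [0, 0, 0.004, 0, 0, 0, 0.6], [0, 0, 0.004, 0, 0, 0, 0.6]],
])

```text
time_s: 7.9
ee_pos: [0.5024, 0.3269, 0.1138]
eef_rot: [3.141, 0.0, 3.141]
force: [-1.5, -1.4, 4.2]
grip_width: 0.0359
grip_force: 40.0
```

Converted, 2 mm / 500 = 0.004, 1 mm / 500 = 0.002.

arm_command([
  [[0, 0, 0.002, 0, 0, 0, 0.6], [0, 0, 0.004, 0, 0, 0, 0.6], [0, 0, 0.004, 0, 0, 0, 0.6]],
])

```text
time_s: 8.2
ee_pos: [0.5025, 0.3269, 0.1126]
eef_rot: [3.141, 0.001, 3.141]
force: [-4.9, -2.1, 11.4]
grip_width: 0.0358
grip_force: 40.0
```

Converted, 1 mm / 500 = 0.002, 0.5 mm / 500 = 0.001.

arm_command([
  [[0, 0, 0.001, 0, 0, 0, 0.6], [0, 0, 0.002, 0, 0, 0, 0.6], [0, 0, 0.002, 0, 0, 0, 0.6], [0, 0, 0.002, 0, 0, 0, 0.6], [0, 0, 0.002, 0, 0, 0, 0.6]],
])

```text
time_s: 8.7
ee_pos: [0.5026, 0.3269, 0.1125]
eef_rot: [3.141, 0.002, 3.141]
force: [-7.1, -3.9, 18.3]
grip_width: 0.0361
grip_force: 40.0
```

```bash
python3 w.py w4; python3 - <<'E'
from h import *
p=cv2.imread("pics/w4.png")
s,_=cams.camera("scene")
cv2.imwrite("pics/c4.png",np.hstack([p,cv2.resize(s[110:206,140:236],(384,384),interpolation=cv2.INTER_CUBIC)])[:, 120:])
d=np.load("w4.npy");P=cloud("wrist",d);z=ctrl.get_obs()["ee_pos"][2]
q=P[(d>0)&(P[...,2]>z+.022)&(P[...,2]<z+.034)&(abs(P[...,1]-.326)<.016)&(abs(P[...,0]-.502)<.022)]
t=q[q[:,2]>np.percentile(q[:,2],95)-.004]
print(cv2.minEnclosingCircle(t[:,:2].astype(np.float32)*1000),np.median(t[:,2]),np.linalg.lstsq(np.c_[t[:,:2]-t[:,:2].mean(0),np.ones(len(t))],t[:,2],rcond=None)[0])
E
```

```text
8.7 [0.5026 0.3269 0.1125] [3.14071100e+00 1.53029658e-03 3.14091993e+00] [-7.07654675 -3.85093485 18.29579569] 0.03609446747706558 40.008130855858326
cam [0.426 0.328 0.291]
spout 4792 [0.497  0.3266 0.1365] [492.4 325.2] 27.7
tip 1593 [0.4971 0.3267 0.138 ] [492.4 325.2] 27.7
lid 9358 [0.488  0.3266 0.0994] [502.5 327.2] 53.8
((501.8301696777344, 327.1302795410156), 17.78295135498047) 0.14021494939321033 [0.01235028 0.00130448 0.14014917]
```

View pics/c4.png

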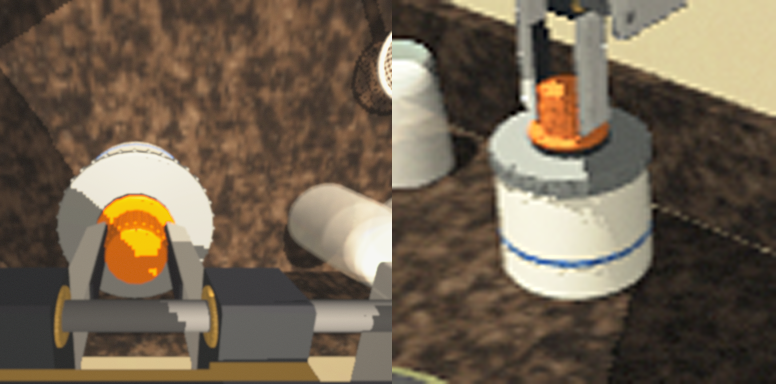

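The cap is seated square on the lid at (568,125). Its top at z ≈ 0.140 puts the underside about 5 mm above the lid, with the seal bottomed at 18 N. Handing in.

```bash
python3 -c "
from station import ctrl
print(ctrl.hand_in())"
```

```text
the job is handed in; nothing more can be done
None
```

The cap is snapped on and still gripped, pressed down at about 18 N with the seal fully squeezed, and the job is handed in at about 9 s of the 48 s (verdict not shown).

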